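Lay out the drinks tray

ROBOT

A 6-joint arm with a two-finger parallel gripper is mounted at the origin on a cart in front of the work surface, level with it; the furniture and walls round the work are solid. World frame = base frame: x ahead of the robot, y to its left, z up, the work surface at z = 0. Lengths are in m, angles in rad, forces in N, time in s.
With the tool pointing down it reaches from about 0.25 to 0.725 m from the base axis. Payload 4 kg.
Tool frame: the origin (TCP) lies midway between the tips of the shut fingers; the grasp point (between the pads) lies 19 mm behind it (bot.grip_point_offset is the distance from the TCP to the grasp point, in m); z points along the fingers, y is the line along which they close (so a half turn about z gives the same grasp; the last joint's range is limited). The gripper opens to 85 mm and grips with 20 to 120 N. Pads are 22 mm wide; open, the fingers measure 114 mm over their backs; the gripper's body (76 mm by 85 mm) begins 54 mm behind the grasp point. The pads swing forward as they close: fully open they stand 13 mm farther back than shut.
Start: joints at [1.145, 0.241, 0.005, 1.335, 0, 1.571], TCP at [0.207, 0.455, 0.231] pointing down, gripper open.
Joint ranges: [-2.72, 2.72], [-1.05, 1.87], [-1.09, 1.28], [-1.99, 2.15], [-1.42, 1.44], [-3.14, 3.14]. Speed limits (rad/s): [2.79, 2.79, 3.14, 3.14, 3.14, 3.14].

INTERFACE

Orientations are given as a unit quaternion [x, y, z, w].
In Python, from workcell import bot gives the robot as it stands.
- The arm moves only by the tool step_arm, never from a script. Its argument "targets" is text: rows parted by semicolons, each of 7 numbers parted by spaces: the opening, from -1 (shut) to 1 (fully open), so that 0 is half open, then the shift along the world's x, y, z normalised to -1 to 1, where 1 is 0.5 m, then the turn, a rotation vector about the world's x, y, z normalised to -1 to 1, where 1 is pi/4 rad. In form: gripper x y z wx wy wz; .... A call has 1 to 10 rows; each row is the pose to reach, as a shift and turn from the pose commanded when the call began; what a row does not reach only later rows make up. A row lasts 1/12 s, in which the tool goes at most 41.7 mm and 7.16 degrees, less where a joint would pass 70% of its speed; a pose out of reach is approached as far as the arm can. A call with a number of a shift or a turn outside -1 to 1 is refused whole. A call with a gripper value outside its range is refused whole. The fingers move at their own pace and stop on an object; the grip force is fixed at half the most. Time passes only in rows, so rows that repeat a pose let the fingers close. It gives the time, the measured TCP pose, the force, the opening and the grip force at its end, in the units of the state.
- bot.get_obs(): the state, without advancing time (a new reading comes with each control period).
- bot.camera(name): name is "scene" or "top"; returns the picture (420x560x3 uint8, red, green, blue); there is no depth.
- bot.camera_info(name): a dict with "vertical_fov" (degrees; the focal length in pixels is half the picture's height over the tangent of half this angle, whatever the lens; pixels are square), "cx", "cy" (the principal point, pixels), "pose" (4x4, takes a point from camera to world coordinates). Camera axes: x right, y up, looking along -z (the intrinsics and any distortion apply to the point x, -y, -z); pixel columns grow to the right and rows downward; lengths in m; the calibration is good to about 2 mm. A picture is of the moment at which its call begins. camera_info takes no time and is no camera call.
- bot.job_done(): hands the job in; it is judged then, once.
The state is a dict: "clock": time; "joint_pos": joint angles; "joint_vel": joint speeds; "tau": joint torques, N m; "eef_pos": TCP position; "tool_rot": TCP orientation; "ft_force": force on the tool from outside, world axes, zero at the start; "ft_torque": the same for the moment, N m; "grip_width": finger opening in m; "grasp_force": force on a finger pad.
Only numpy, scipy, OpenCV 4.12 (cv2) and the standard library are available. Lean on these libraries where they do the work, as an engineer would, in place of code of your own. Each camera call takes 0.05 s, during which the arm holds its last target. There are 200 camera calls.

TASK

Lay out the drinks tray: stand the shot glass in the middle of the cork coaster and the steel jigger in the middle of the blue coaster, stand the bottle stopper upright on the bare middle of the tray, midway between the two, and put the lemon in the middle of the white dish. Leave the loose cork and the tumbler where they stand.

Things in the scene. Friction and masses are not known exactly. Their poses are not given: they have to be found in the camera images.
- shot_glass: Clear shot glass, upright, loose, under 0.1 kg: 61 mm tall, 48 mm wide at the mouth narrowing to 38 mm at the foot; grip it from outside about 45 mm up, where it is about 45 mm wide. Origin at the centre of the underside, z up.
- jigger: Steel double jigger (hourglass-shaped bar measure), upright, loose, about 0.1 kg: 70 mm tall, 43 mm wide at both ends, narrow waist; treat it as a solid cylinder 43 mm wide, grip it about 50 to 55 mm up. Origin at the centre of the underside, z up.
- stopper: Silver bottle stopper with a ball-shaped grip on a foot, standing upright, loose, under 0.1 kg: 49 mm tall, 25 mm wide; grip the ball about 34 mm up. Origin at the centre of the underside, z up.
- lemon: Yellow lemon, loose, lying on its side: 71 mm along its own x, 53 mm along its own y, 51 mm high. Grip it across its y, about 26 to 30 mm above the underside. Origin at the centre of the underside as it lies at the start (the point turns with the lemon if it rolls), z up.
- tray: Dark wooden serving tray with brass end handles, fixed: 110 mm along its x, 300 mm along its y; its floor is 8 mm above the worktop, its rim 14 mm and the two end handles 25 mm high. The two coasters lie on it, one towards each end. Wall cabinets, their fronts about 0.57 m ahead of the robot base axis, hang from 0.45 m above the worktop upwards: keep the arm low or close to the base when it swings across. Origin at the centre of the underside.
- cork_coaster: Round tan cork coaster, 76 mm across and 5 mm thick, fixed on the tray 98 mm from its centre along its y, at one end or the other. Origin at the centre of its underside, 8 mm above the worktop.
- blue_coaster: Round blue ceramic coaster, 76 mm across and 5 mm thick, fixed on the tray 98 mm from its centre along its y, at the end opposite the cork one. Origin at the centre of its underside, 8 mm above the worktop.
- dish: White scalloped oval dish, fixed, open and hollow: 112 mm along its x, 180 mm along its y; inner floor about 18 to 20 mm above the worktop in the middle, the sides rise in a curve to 38 to 49 mm. Origin at the centre of the underside.
- cork: Wine cork standing on end near the gap between tray and dish, loose, 23 mm wide and 44 mm tall; to be left alone. Origin at the centre of the underside.
- tumbler: Clear glass tumbler, upright, loose, standing behind the gap between tray and dish, 80 mm wide and 88 mm tall; to be left alone. Origin at the centre of the underside.
Things that resemble listed ones, but are neither listed nor needed, are in the scene too. Leave any green or turquoise look-alike of the shot_glass alone. Of the things that look like the lemon, take the one that is farthest to the robot's left at the start.

How it is judged:
By the outcome, as a careful person would: the job done as asked, in the order asked, and still so for the second after the job is handed in, with the robot touching nothing.
It also fails if it takes over 112 s, if anything falls off the work surface, if the arm or the gripper's body presses on something with over 40 N, if the wrist force passes 120 N, or if a joint passes its speed limit or range.

## Working session

There is one attempt and no reset: what is moved stays moved. The work goes in short steps, Python scripts to look and compute and a tool call to move; the robot and the scene stay as the last step left them, time stands still between calls to the robot, and variables do not carry over. Pictures are saved under pics/ and viewed, at most 14 in all, crops included, and the job is handed in when it is done.

Besides the shell and the picture viewer there is one more tool, called by a JSON object that holds its "method" and its "body", one argument or row to a line. step_arm: Moves the arm, as the interface text tells. Scaled input: -1 to 1 covers 0.5 m each way for a shift and pi/4 rad each way for a turn. Its arguments: {"type":"object","properties":{"targets":{"type":"string"}},"required":["targets"]}

```bash
mkdir -p pics; ls
python3 - <<'E'
from workcell import bot
import cv2
for n in("scene","top"):
    i=bot.camera_info(n);print(n,i)
    cv2.imwrite(f"pics/{n}0.png",cv2.resize(bot.camera(n)[:,:,::-1],(800,600),interpolation=cv2.INTER_CUBIC))
print(bot.get_obs())
E
```

```text
pics
scene {'vertical_fov': 49.974833787765675, 'cx': 276.2823818836216, 'cy': 209.90987781778023, 'pose': array([[-0.79524392,  0.30979156, -0.52116821, -0.34306506],
       [-0.60626656, -0.41382362,  0.67911035,  1.00212338],
       [-0.00528906,  0.85602523,  0.51690698,  0.87391393],
       [ 0.        ,  0.        ,  0.        ,  1.        ]])}
top {'vertical_fov': 55.277762848237266, 'cx': 276.5612553350878, 'cy': 206.18511932999075, 'pose': array([[-0.0180603 ,  0.98779995, -0.15467736,  0.28173127],
       [-0.99972206, -0.02018554, -0.01218016, -0.06396344],
       [-0.01515381,  0.15441439,  0.98788995,  1.28167842],
       [ 0.        ,  0.        ,  0.        ,  1.        ]])}
{'clock': 0.1, 'joint_pos': array([1.14497917e+00, 2.41351586e-01, 3.85558502e-03, 1.33521013e+00,
       3.71719638e-05, 1.57079329e+00]), 'joint_vel': array([-0.00066388, -0.0015501 ,  0.0035405 ,  0.0004023 , -0.0020135 ,
       -0.00024897]), 'tau': array([-6.66218766e-04, -3.73138189e+01,  2.53009361e+01,  1.08385176e-02,
       -7.79665561e-05,  1.78054435e-06]), 'eef_pos': array([0.20628616, 0.45483482, 0.23049374]), 'tool_rot': array([ 2.11302133e-01,  9.77420327e-01, -9.29412996e-04, -2.19942012e-04]), 'ft_force': array([0.51094207, 0.96195939, 0.87205319]), 'ft_torque': array([ 0.02689433, -0.01789301,  0.01018898]), 'grasp_force': 0.0, 'grip_width': 0.08556345510739415}
```

View pics/top0.png

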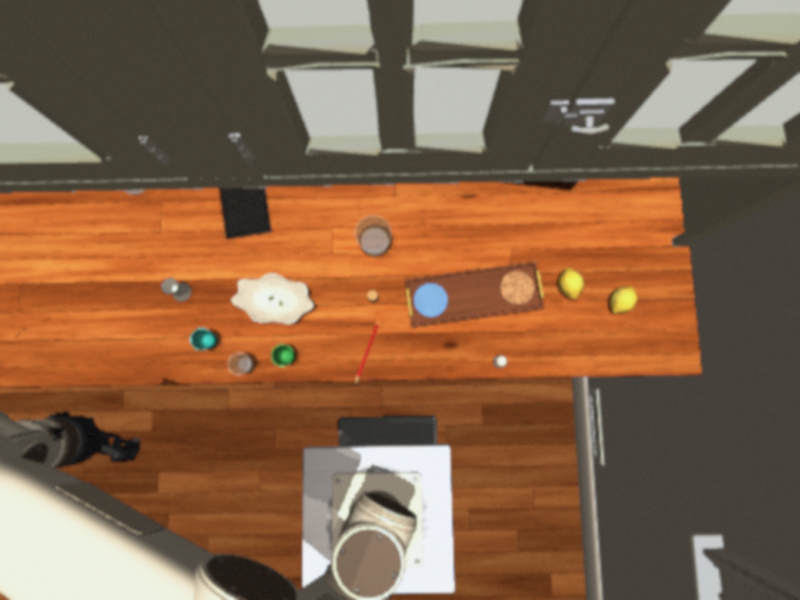

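View pics/scene0.png

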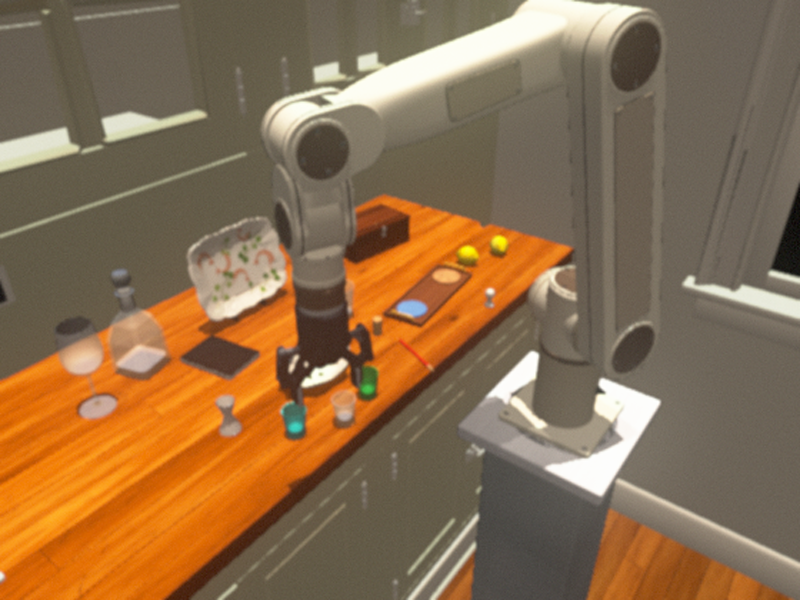

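The top view shows, at 800 px scale: clear shot glass (240,363), jigger (177,290), dish (273,299), cork (373,295), tumbler (374,238), blue coaster (431,299), cork coaster (518,287) and stopper (501,361). There are two lemons, at (571,284) and (623,300), and the first is the one farther left. Next I'll take enlarged crops.

```bash
cat > h.py <<'E'
from workcell import bot
import cv2, numpy as np
def K(n):
    i=bot.camera_info(n); return 210/np.tan(np.radians(i["vertical_fov"])/2),i["cx"],i["cy"],i["pose"]
def w(n,u,v,z):
    f,cx,cy,P=K(n); d=P[:3,:3]@[(u-cx)/f,-(v-cy)/f,-1]; p=P[:3,3]; return p+d*(z-p[2])/d[2]
def px(n,X):
    f,cx,cy,P=K(n); c=P[:3,:3].T@(np.array(X)-P[:3,3]); return np.array([cx+f*c[0]/-c[2],cy-f*c[1]/-c[2]])
def crop(n,x,y,ww,hh,s,name):
    im=bot.camera(n)[y:y+hh,x:x+ww,::-1]
    im=cv2.resize(im,None,fx=s,fy=s,interpolation=cv2.INTER_CUBIC)
    for k in range(0,ww,10): cv2.putText(im,str(x+k),(k*s,8),0,.3,(255,255,255)); cv2.line(im,(k*s,10),(k*s,14),(255,255,255))
    for k in range(0,hh,10): cv2.putText(im,str(y+k),(0,k*s+4),0,.3,(255,255,255)); cv2.line(im,(20,k*s),(24,k*s),(255,255,255))
    cv2.imwrite(f"pics/{name}.png",im)
E
python3 - <<'E'
from h import *
crop("top",105,180,130,90,6,"tl"); crop("top",275,175,175,95,4,"tr")
print(bot.camera_info("top").keys())
o=bot.get_obs(); print(px("top",o["eef_pos"]),px("scene",o["eef_pos"]))
E
```

```text
dict_keys(['vertical_fov', 'cx', 'cy', 'pose'])
[ 81.82951498 302.16636551] [229.95128792 279.95360083]
```

View pics/tl.png

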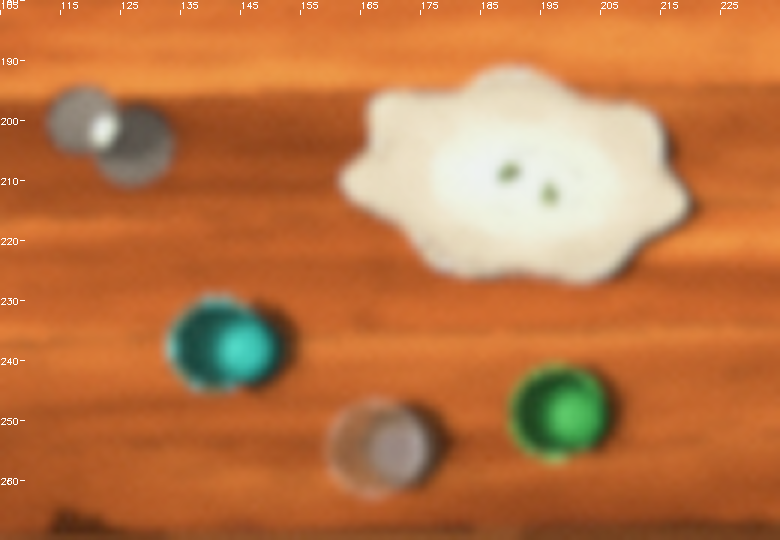

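View pics/tr.png

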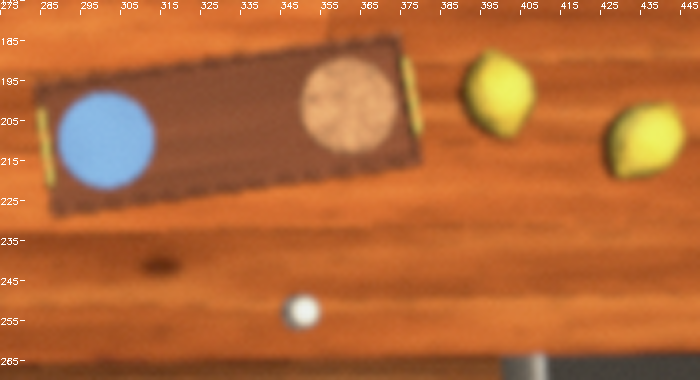

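The left crop (original pixels) shows the clear shot glass rim at about (167.5,254.5), its foot at (171.5,255), the jigger top at (119,200), its foot at (127.5,204.3), and the dish centred at about (191,209). The right crop shows the tray, the coasters, the stopper at (350,252) and the target lemon at (400,199). I'll refine these with colour segmentation.

```bash
cat >> h.py <<'E'
def seg(im,x0,y0,x1,y1,lo,hi):
    m=np.zeros(im.shape[:2],np.uint8); h=cv2.cvtColor(im,cv2.COLOR_RGB2HSV)
    m[y0:y1,x0:x1]=cv2.inRange(h,lo,hi)[y0:y1,x0:x1]
    c=max(cv2.findContours(m,0,2)[0],key=cv2.contourArea)
    return c
E
python3 - <<'E'
from h import *
np.set_printoptions(precision=4,suppress=True)
im=bot.camera("top")
h=cv2.cvtColor(im,cv2.COLOR_RGB2HSV)
for p in[(191,195),(400,199),(400,190),(385,200),(300,210),(361,203),(330,205),(350,253),(275,206)]: print(p,h[p[1],p[0]])
def rep(name,c,zs):
    e=cv2.minAreaRect(c); M=cv2.moments(c); u,v=M["m10"]/M["m00"],M["m01"]/M["m00"]
    for z in zs:
        P=np.array([w("top",a,b,z)[:2] for a,b in cv2.boxPoints(e)])
        print(name,"cen",(round(u,1),round(v,1)),w("top",u,v,z)[:2],"box cen",P.mean(0),"sides",np.linalg.norm(P[1]-P[0]),np.linalg.norm(P[2]-P[1]),"dir01",np.degrees(np.arctan2(*(P[1]-P[0])[::-1])))
rep("blue",seg(im,280,190,320,230,(95,60,80),(130,255,255)),[.013])
rep("cork_c",seg(im,345,185,377,220,(5,40,130),(25,175,255)),[.013])
rep("lemon",seg(im,385,180,415,215,(22,100,80),(35,255,255)),[.026])
rep("dish",seg(im,150,185,230,235,(0,0,120),(179,95,255)),[.042])
rep("stopper",seg(im,340,243,362,264,(0,0,90),(179,110,255)),[.036])
for n,u,v,z in[("sg rim",167.5,254.5,.061),("sg foot",171.5,255,.006),("jig top",118.9,200.2,.07),("jig bot",127.5,204.3,0),("tray",275+37/4,175+87/4,.014),("tray",275+397/4,175+35/4,.014),("tray",275+421/4,175+161/4,.014),("tray",275+54/4,175+216/4,.014),("corktop",261,206,.044),("tumbler base",262.5,168.5,0)]: print(n,w("top",u,v,z))
E
```

```text
(191, 195) [ 21  47 230]
(400, 199) [ 30 153 239]
(400, 190) [ 24 172 226]
(385, 200) [ 12 196 182]
(300, 210) [104 103 228]
(361, 203) [ 14 130 223]
(330, 205) [  9 157 146]
(350, 253) [ 39   7 239]
(275, 206) [ 12 197 194]
blue cen (301.1, 209.6) [ 0.4676 -0.1264] box cen [ 0.4666 -0.1262] sides 0.07052522800255462 0.0710047875948289 dir01 -91.18664818556682
cork_c cen (360.0, 203.2) [ 0.4846 -0.3151] box cen [ 0.4888 -0.3169] sides 0.0994657774462135 0.11021640888803198 dir01 -91.21804560434171
lemon cen (399.5, 197.7) [ 0.4975 -0.438 ] box cen [ 0.4983 -0.4381] sides 0.05075906639713161 0.05293602288607661 dir01 -46.76970561914552
dish cen (190.9, 209.1) [0.4721 0.2202] box cen [0.4751 0.221 ] sides 0.10990424148726154 0.18194991125693585 dir01 -1.6572253639846284
stopper cen (349.8, 252.6) [ 0.3276 -0.2715] box cen [ 0.3278 -0.2706] sides 0.027685048916187362 0.021440924706776367 dir01 -91.07726521194508
sg rim [0.3312 0.2849 0.061 ]
sg foot [0.3316 0.2879 0.006 ]
jig top [0.5001 0.4369 0.07  ]
jig bot [0.4985 0.437  0.    ]
tray [ 0.5104 -0.0736  0.014 ]
tray [ 0.5468 -0.3638  0.014 ]
tray [ 0.4444 -0.3771  0.014 ]
tray [ 0.4062 -0.0849  0.014 ]
corktop [ 0.4771 -0.0001  0.044 ]
tumbler base [ 0.6086 -0.0042  0.    ]
```

{"method": "step_arm", "body": {
  "targets": "1 0.248 -0.338 -0.202 0 0 -1;1 0.248 -0.338 -0.202 0 0 -1;1 0.248 -0.338 -0.202 0 0 -1;1 0.248 -0.338 -0.202 0 0 -1;1 0.248 -0.338 -0.202 0 0 -1;1 0.248 -0.338 -0.202 0 0 -1;1 0.248 -0.338 -0.202 0 0 -1"
}}

```text
clock: 0.83
eef_pos: [0.3308, 0.2817, 0.1278]
tool_rot: [0.574, 0.819, -0.003, 0.0]
ft_force: [-0.5, 0.1, 0.1]
grip_width: 0.0857
grasp_force: 0.0
```

{"method": "step_arm", "body": {
  "targets": "1 0 0 0 0 0 -0.458;1 0 0 0 0 0 -0.458;1 0 0 0 0 0 -0.458;1 0 0 0 0 0 -0.458"
}}

```text
clock: 1.17
eef_pos: [0.3306, 0.2862, 0.1302]
tool_rot: [0.708, 0.706, -0.0, -0.0]
ft_force: [0.1, -0.3, -0.1]
grip_width: 0.0855
grasp_force: 0.0
```

Run:
```python
from h import *
o=bot.get_obs(); print(o["clock"],o["eef_pos"],o["tool_rot"],o["joint_pos"])
crop("scene",140,170,230,150,3,"sc1")
print(px("scene",o["eef_pos"]))
for n,X in dict(sgfoot=[.331,.286,0],sgtop=[.331,.286,.061],jf=[.499,.437,0],jt=[.499,.437,.07],blue=[.4665,-.127,.013],cork=[.4902,-.3217,.013],stop=[.3276,-.2715,.037],stopf=[.3276,-.2715,0],lem=[.4975,-.438,.026],dish=[.4735,.2205,.02]).items(): print(n,px("scene",X))
```

```text
1.1667 [0.33056529 0.28616445 0.13022124] [ 7.07903821e-01  7.06308833e-01 -1.13788959e-04 -2.10590114e-05] [ 7.13510168e-01  1.93484249e-01 -3.32746806e-01  1.04479526e+00
  2.59226074e-05  2.28656215e+00]
[240.24570304 258.46799035]
sgfoot [242.29121551 294.80677782]
sgtop [241.32354307 278.22856069]
jf [162.28159775 299.49767508]
jt [158.81542176 280.30878963]
blue [288.77712995 215.12542411]
cork [312.89578065 192.425005  ]
stop [342.82786536 204.87535409]
stopf [342.11694007 213.49876655]
lem [327.09990909 178.19371888]
dish [221.16291595 259.7336443 ]
```

View pics/sc1.png

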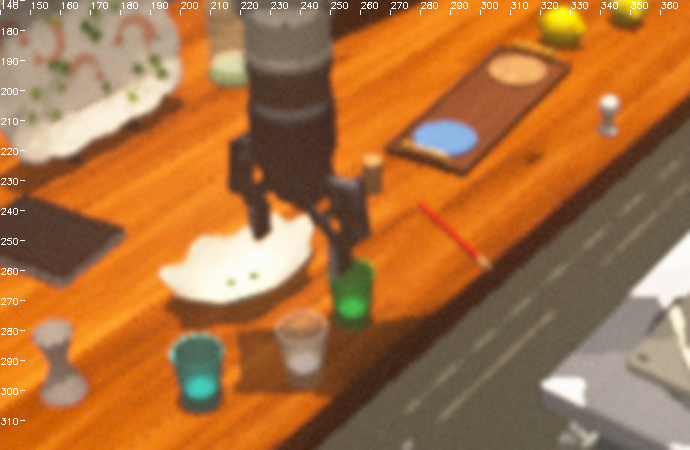

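The projected positions agree with the scene view to within about 1 px (shot glass rim (241,278), blue coaster (288,216), cork coaster (312,193)). Next step is to grasp the shot glass.

{"method": "step_arm", "body": {
  "targets": "1 0.001 0 -0.07 0 0 0;1 0.001 0 -0.14 0 0 0;1 0.001 0 -0.19 0 0 0;1 0.001 0 -0.212 0 0 0;1 0.001 0 -0.212 0 0 0"
}}

```text
clock: 1.63
eef_pos: [0.3288, 0.2846, 0.0216]
tool_rot: [0.706, 0.708, -0.003, -0.0]
ft_force: [-0.5, 0.4, 0.5]
grip_width: 0.0855
grasp_force: 0.0
```

{"method": "step_arm", "body": {
  "targets": "-1 0 0 0 0 0 0;-1 0 0 0 0 0 0;-1 0 0 0 0 0 0;-1 0 0 0 0 0 0;-1 0 0 0 0 0 0;-1 0 0 0 0 0 0"
}}

```text
clock: 2.13
eef_pos: [0.3322, 0.2875, 0.0259]
tool_rot: [0.707, 0.707, 0.002, -0.0]
ft_force: [-0.7, -0.1, 6.0]
grip_width: 0.045
grasp_force: 60.5
```

{"method": "step_arm", "body": {
  "targets": "-1 0 0 0.06 0 0 0;-1 0 0 0.14 0 0 0;-1 0 0 0.2 0 0 0;-1 0.018 -0.07 0.2 0 0 0;-1 0.036 -0.138 0.2 0 0 0;-1 0.054 -0.206 0.2 0 0 0;-1 0.071 -0.273 0.2 0 0 0;-1 0.089 -0.34 0.2 0 0 0;-1 0.107 -0.408 0.2 0 0 0;-1 0.124 -0.474 0.2 0 0 0"
}}

```text
clock: 2.97
eef_pos: [0.3933, 0.0477, 0.125]
tool_rot: [0.707, 0.707, 0.001, 0.001]
ft_force: [0.6, -0.5, -0.4]
grip_width: 0.0457
grasp_force: 61.5
```

{"method": "step_arm", "body": {
  "targets": "-1 0.018 -0.07 0 0 0 0;-1 0.036 -0.14 0 0 0 0;-1 0.055 -0.21 0 0 0 0;-1 0.078 -0.285 0 0 0 0;-1 0.1 -0.365 0 0 0 0;-1 0.12 -0.445 0 0 0 0;-1 0.14 -0.525 0 0 0 0;-1 0.16 -0.605 0 0 0 0;-1 0.18 -0.685 0 0 0 0;-1 0.194 -0.742 0 0 0 0"
}}

```text
clock: 3.8
eef_pos: [0.4904, -0.3254, 0.1247]
tool_rot: [0.708, 0.706, -0.0, 0.001]
ft_force: [0.4, 0.7, -0.1]
grip_width: 0.0453
grasp_force: 61.5
```

{"method": "step_arm", "body": {
  "targets": "-1 0 0 -0.02 0 0 0;-1 0 0 -0.02 0 0 0;-1 0 0 -0.02 0 0 0"
}}

```text
clock: 4.05
eef_pos: [0.4888, -0.3208, 0.1134]
tool_rot: [0.707, 0.707, -0.0, -0.002]
ft_force: [-0.1, -0.5, -1.1]
grip_width: 0.0452
grasp_force: 61.5
```

{"method": "step_arm", "body": {
  "targets": "-1 0 0 -0.06 0 0 0;-1 0 0 -0.11 0 0 0;-1 0 0 -0.135 0 0 0;-1 0 0 -0.145 0 0 0;-1 0 0 -0.15 0 0 0;-1 0 0 -0.153 0 0 0;-1 0 0 -0.153 0 0 0"
}}

```text
clock: 4.63
eef_pos: [0.4905, -0.3213, 0.0393]
tool_rot: [0.707, 0.707, 0.0, 0.001]
ft_force: [-0.1, 0.6, -0.9]
grip_width: 0.0453
grasp_force: 61.5
```

Run:
```python
from h import *
o=bot.get_obs(); print(o["eef_pos"],o["ft_force"])
crop("scene",260,150,100,75,8,"sc2")
print(px("scene",[.4902,-.3217,.013]),px("scene",[.4902,-.3217,.074]))
```

```text
[ 0.49053026 -0.32134936  0.0393151 ] [-0.10239985  0.6453333  -0.86467591]
[312.89578065 192.425005  ] [313.47346775 178.63914168]
```

View pics/sc2.png

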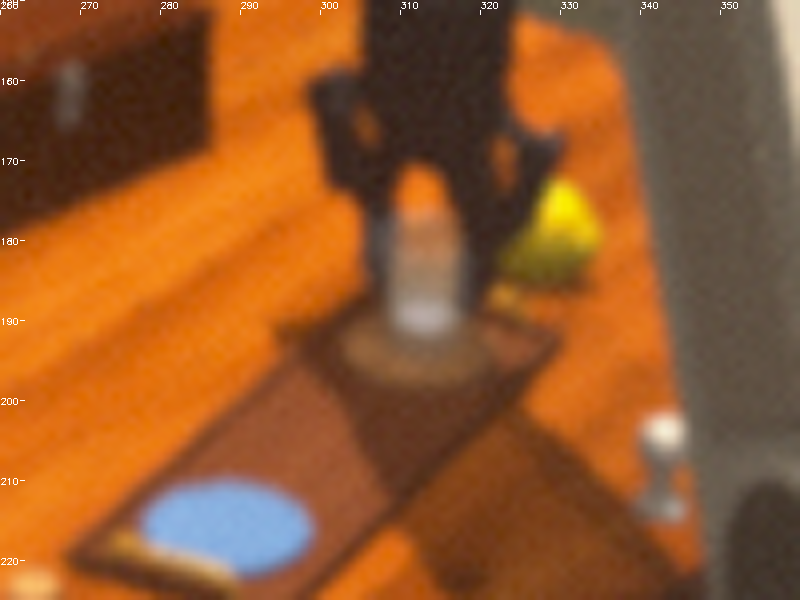

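The glass rim is centred at about (313,178.5), as predicted, and sits over the coaster. Now I'll set it down, release and retreat.

{"method": "step_arm", "body": {
  "targets": "-1 0 0 -0.002 0 0 0;-1 0 0 -0.003 0 0 0;-1 0 0 -0.003 0 0 0;0.5 0 0 -0.003 0 0 0;0.5 0 0 -0.003 0 0 0;0.5 0 0 -0.003 0 0 0;0.5 0 0 -0.003 0 0 0"
}}

```text
clock: 5.27
eef_pos: [0.4901, -0.3217, 0.0363]
tool_rot: [0.707, 0.707, 0.0, 0.0]
ft_force: [-0.5, 0.6, 0.1]
grip_width: 0.0641
grasp_force: 0.0
```

{"method": "step_arm", "body": {
  "targets": "0.5 0 0 0.04 0 0 0;0.5 0 0 0.1 0 0 0;0.5 0 0 0.18 0 0 0;0.5 0 0 0.18 0 0 0"
}}

```text
clock: 5.6
eef_pos: [0.4941, -0.3243, 0.1341]
tool_rot: [0.707, 0.707, 0.001, 0.006]
ft_force: [1.3, -0.8, 1.7]
grip_width: 0.0646
grasp_force: 0.0
```

{"method": "step_arm", "body": {
  "targets": "1 -0.016 0.08 0 0 0 0;1 -0.032 0.16 0 0 0 0;1 -0.048 0.24 0 0 0 0;1 -0.064 0.32 0 0 0 0;1 -0.08 0.4 0 0 0 0;1 -0.08 0.48 0 0 0 0;1 -0.08 0.56 0 0 0 0;1 -0.08 0.63 0 0 0 0;1 -0.08 0.7 0 0 0 0;1 -0.08 0.76 0 0 0 0"
}}

```text
clock: 6.43
eef_pos: [0.4499, 0.0606, 0.1264]
tool_rot: [0.707, 0.707, 0.0, 0.0]
ft_force: [1.3, -0.1, -0.2]
grip_width: 0.0856
grasp_force: 0.0
```

{"method": "step_arm", "body": {
  "targets": "1 0.01 0.08 0 0 0 0;1 0.02 0.16 0 0 0 0;1 0.03 0.24 0 0 0 0;1 0.04 0.32 0 0 0 0;1 0.05 0.4 0 0 0 0;1 0.06 0.48 0 0 0 0;1 0.07 0.56 0 0 0 0;1 0.08 0.63 0 0 0 0;1 0.09 0.7 0 0 0 0;1 0.1 0.76 0 0 0 0"
}}

```text
clock: 7.27
eef_pos: [0.4998, 0.4411, 0.1258]
tool_rot: [0.707, 0.708, 0.0, -0.0]
ft_force: [0.3, -0.1, 1.8]
grip_width: 0.0857
grasp_force: 0.0
```

{"method": "step_arm", "body": {
  "targets": "1 0 0 0 0 0 0;1 0 0 0 0 0 0;1 0 0 0 0 0 0"
}}

```text
clock: 7.52
eef_pos: [0.4996, 0.4377, 0.1255]
tool_rot: [0.707, 0.707, -0.001, 0.0]
ft_force: [0.1, -0.7, -0.3]
grip_width: 0.0855
grasp_force: 0.0
```

Run:
```python
from h import *
o=bot.get_obs(); print(o["eef_pos"],o["joint_pos"])
crop("top",275,175,175,95,4,"tr2")
crop("scene",120,210,100,75,8,"sc3")
for X in([.4902,-.3217,.013],[.4902,-.3217,.074]):print(px("top",X))
for X in([.5,.438,.0],[.5,.438,.07],o["eef_pos"]):print(px("scene",X))
```

```text
[0.49961086 0.43773147 0.12551297] [ 7.19652688e-01  6.26433317e-01  3.21386285e-01  1.26745459e+00
 -3.82256558e-04  2.29043327e+00]
[361.97111332 201.42382647]
[365.87911645 198.09829208]
[161.77184554 299.54556898]
[158.29032899 280.35563529]
[155.55514109 264.32519773]
```

View pics/tr2.png

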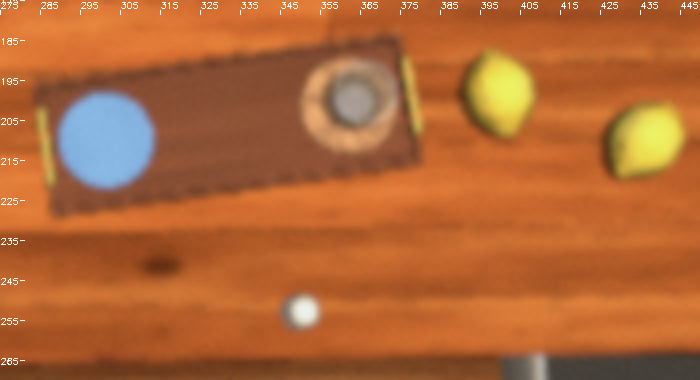

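View pics/sc3.png

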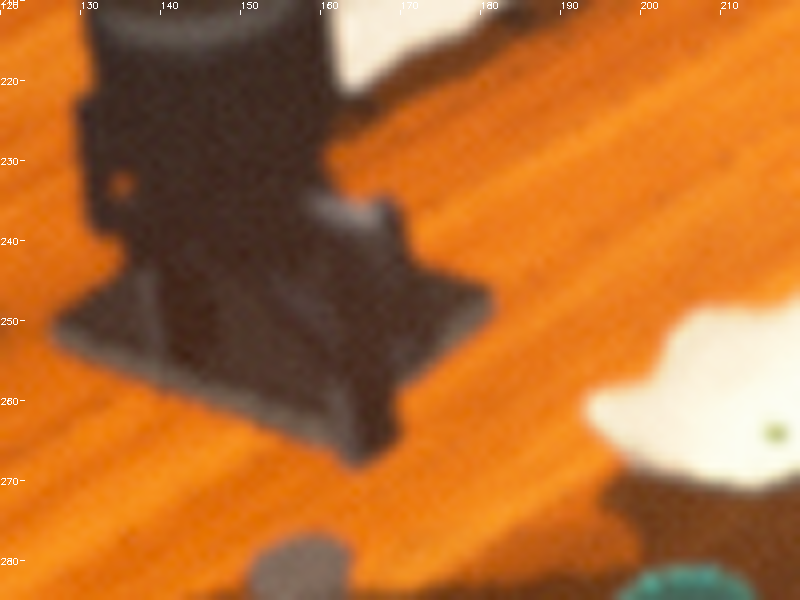

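The top view shows the shot glass centred on the cork coaster, foot at about (363,200.5) against a predicted (362,201). The scene view shows the jigger rim centred at about (157.5,280.6), as predicted.

{"method": "step_arm", "body": {
  "targets": "1 0.001 0 -0.06 0 0 0;1 0.001 0 -0.12 0 0 0;1 0.001 0 -0.17 0 0 0;1 0.001 0 -0.19 0 0 0;1 0.001 0 -0.19 0 0 0"
}}

```text
clock: 8.03
eef_pos: [0.4989, 0.4354, 0.0284]
tool_rot: [0.708, 0.707, -0.003, -0.0]
ft_force: [-0.1, 0.0, -0.2]
grip_width: 0.0849
grasp_force: 0.0
```

{"method": "step_arm", "body": {
  "targets": "-1 0 0 0 0 0 0;-1 0 0 0 0 0 0;-1 0 0 0 0 0 0;-1 0 0 0 0 0 0;-1 0 0 0 0 0 0;-1 0 0 0 0 0 0"
}}

```text
clock: 8.53
eef_pos: [0.5019, 0.4396, 0.0339]
tool_rot: [0.707, 0.707, 0.002, 0.0]
ft_force: [0.9, -0.8, 5.7]
grip_width: 0.0374
grasp_force: 60.3
```

{"method": "step_arm", "body": {
  "targets": "-1 0 0 0.05 0 0 0;-1 0 0 0.12 0 0 0;-1 0 0 0.19 0 0 0;-1 0 0 0.19 0 0 0"
}}

```text
clock: 8.87
eef_pos: [0.504, 0.4416, 0.1355]
tool_rot: [0.707, 0.707, 0.007, 0.0]
ft_force: [2.2, 0.3, -0.6]
grip_width: 0.0372
grasp_force: 59.8
```

{"method": "step_arm", "body": {
  "targets": "-1 -0.02 -0.06 0 0 0 0;-1 -0.04 -0.13 0 0 0 0;-1 -0.06 -0.2 0 0 0 0;-1 -0.07 -0.28 0 0 0 0;-1 -0.08 -0.36 0 0 0 0;-1 -0.08 -0.44 0 0 0 0;-1 -0.08 -0.52 0 0 0 0;-1 -0.08 -0.6 0 0 0 0;-1 -0.08 -0.67 0 0 0 0;-1 -0.08 -0.74 0 0 0 0"
}}

```text
clock: 9.7
eef_pos: [0.4603, 0.0666, 0.1268]
tool_rot: [0.707, 0.707, 0.0, 0.0]
ft_force: [0.6, -0.5, 1.4]
grip_width: 0.0374
grasp_force: 59.8
```

{"method": "step_arm", "body": {
  "targets": "-1 0.002 -0.07 0 0 0 0;-1 0.004 -0.14 0 0 0 0;-1 0.006 -0.21 0 0 0 0;-1 0.008 -0.27 0 0 0 0;-1 0.01 -0.32 0 0 0 0;-1 0.012 -0.36 0 0 0 0;-1 0.012 -0.39 0 0 0 0;-1 0.012 -0.39 0 0 0 0;-1 0.012 -0.39 0 0 0 0"
}}

```text
clock: 10.45
eef_pos: [0.4665, -0.1271, 0.1264]
tool_rot: [0.708, 0.706, 0.0, 0.0]
ft_force: [0.0, 0.3, -0.9]
grip_width: 0.0376
grasp_force: 59.8
```

Run:
```python
from h import *
o=bot.get_obs(); print(o["eef_pos"],o["grip_width"])
crop("scene",240,160,100,75,8,"sc4")
e=o["eef_pos"];b=e[2]-.031
for z in(0,.07):print(px("scene",[e[0],e[1],b+z]))
```

```text
[ 0.46647672 -0.12710502  0.1264416 ] 0.03755793179930783
[289.01108833 195.26935032]
[289.19998933 177.56458214]
```

View pics/sc4.png

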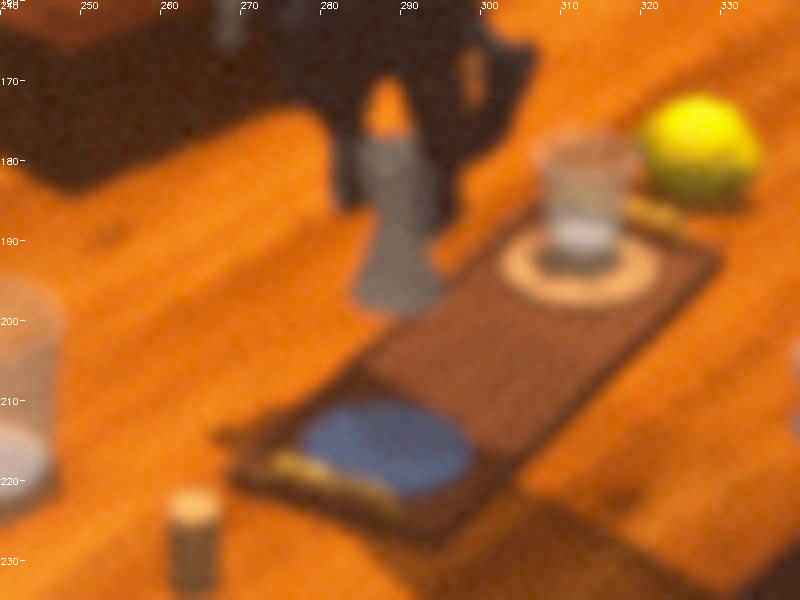

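The jigger hangs upright, foot at about (289.6,196), as predicted, and the shot glass stands centred on the cork coaster. Next I'll lower it onto the blue coaster and release.

{"method": "step_arm", "body": {
  "targets": "-1 0 0 -0.05 0 0 0;-1 0 0 -0.1 0 0 0;-1 0 0 -0.135 0 0 0;-1 0 0 -0.15 0 0 0;-1 0 0 -0.158 0 0 0;-1 0 0 -0.163 0 0 0;-1 0 0 -0.165 0 0 0;-1 0 0 -0.165 0 0 0"
}}

```text
clock: 11.17
eef_pos: [0.4652, -0.1252, 0.0467]
tool_rot: [0.707, 0.708, -0.0, -0.001]
ft_force: [-9.7, 3.4, 19.7]
grip_width: 0.0372
grasp_force: 63.4
```

{"method": "step_arm", "body": {
  "targets": "0.4 0 0 0 0 0 0;0.4 0 0 0 0 0 0;0.4 0 0 0 0 0 0;0.4 0 0 0 0 0 0"
}}

```text
clock: 11.5
eef_pos: [0.4672, -0.1265, 0.0442]
tool_rot: [0.707, 0.707, 0.0, 0.001]
ft_force: [0.2, 0.3, -0.0]
grip_width: 0.0599
grasp_force: 0.0
```

{"method": "step_arm", "body": {
  "targets": "0.4 0 0 0.04 0 0 0;0.4 0 0 0.1 0 0 0;0.4 0 0 0.165 0 0 0;0.4 0 0 0.165 0 0 0"
}}

```text
clock: 11.83
eef_pos: [0.4707, -0.1277, 0.1321]
tool_rot: [0.707, 0.707, 0.003, 0.005]
ft_force: [1.3, -0.3, 1.6]
grip_width: 0.06
grasp_force: 0.0
```

{"method": "step_arm", "body": {
  "targets": "0.4 -0.05 -0.05 0 0 0 0;0.4 -0.1 -0.1 0 0 0 0;0.4 -0.16 -0.16 0 0 0 0;0.4 -0.22 -0.22 0 0 0 0;0.4 -0.26 -0.27 0 0 0 0;0.4 -0.278 -0.289 0 0 0 0;0.4 -0.278 -0.289 0 0 0 0;0.4 -0.278 -0.289 0 0 0 0;0.4 -0.278 -0.289 0 0 0 0"
}}

```text
clock: 12.58
eef_pos: [0.328, -0.2708, 0.1261]
tool_rot: [0.707, 0.707, 0.0, -0.0]
ft_force: [0.1, -0.3, 0.3]
grip_width: 0.0596
grasp_force: 0.0
```

Run:
```python
from h import *
o=bot.get_obs(); print(o["eef_pos"],o["joint_pos"])
crop("scene",260,150,100,75,8,"sc5")
for X in([.3276,-.2715,0],[.3276,-.2715,.037],[.4665,-.127,.013],[.4665,-.127,.083]):print(px("scene",X))
im=bot.camera("top")
cv2.imwrite("pics/top5.png",im[:,:,::-1])
```

```text
[ 0.32796414 -0.27079282  0.12614374] [-6.90561133e-01  1.75452021e-01 -3.67528182e-01  1.02790473e+00
  5.01304267e-04  8.80000224e-01]
[342.11694007 213.49876655]
[342.82786536 204.87535409]
[288.77712995 215.12542411]
[288.9557    198.3420032]
```

View pics/sc5.png

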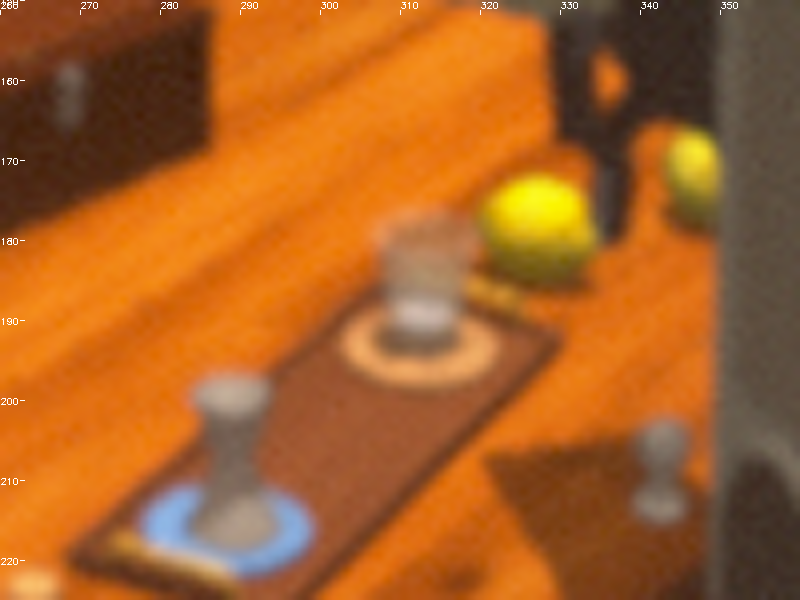

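The jigger is upright and centred on the blue coaster. The stopper ball is at (343,205), as predicted, so I'll grasp it.

{"method": "step_arm", "body": {
  "targets": "0.4 0 0 -0.06 0 0 0;0.4 0 0 -0.12 0 0 0;0.4 0 0 -0.18 0 0 0;0.4 0 0 -0.21 0 0 0;0.4 0 0 -0.222 0 0 0;0.4 0 0 -0.224 0 0 0;0.4 0 0 -0.224 0 0 0"
}}

```text
clock: 13.27
eef_pos: [0.3282, -0.2709, 0.0145]
tool_rot: [0.707, 0.708, 0.0, 0.0]
ft_force: [-0.4, -0.6, 0.3]
grip_width: 0.0597
grasp_force: 0.0
```

{"method": "step_arm", "body": {
  "targets": "-1 0 0 0 0 0 0;-1 0 0 0 0 0 0;-1 0 0 0 0 0 0;-1 0 0 0 0 0 0;-1 0 0 0 0 0 0;-1 0 0 0 0 0 0"
}}

```text
clock: 13.77
eef_pos: [0.3285, -0.2719, 0.0156]
tool_rot: [0.707, 0.707, 0.0, 0.001]
ft_force: [-0.5, 1.0, 4.3]
grip_width: 0.0224
grasp_force: 58.6
```

{"method": "step_arm", "body": {
  "targets": "-1 0 0 0.03 0 0 0;-1 0 0 0.08 0 0 0;-1 0 0 0.15 0 0 0;-1 0 0 0.22 0 0 0;-1 0 0 0.25 0 0 0;-1 0 0 0.25 0 0 0;-1 0 0 0.25 0 0 0"
}}

```text
clock: 14.35
eef_pos: [0.3282, -0.2718, 0.1406]
tool_rot: [0.707, 0.707, 0.0, 0.002]
ft_force: [-0.3, -0.3, -1.2]
grip_width: 0.0224
grasp_force: 59.0
```

{"method": "step_arm", "body": {
  "targets": "-1 0.05 0.016 0 0 0 0;-1 0.11 0.034 0 0 0 0;-1 0.18 0.056 0 0 0 0;-1 0.25 0.078 0 0 0 0;-1 0.29 0.09 0 0 0 0;-1 0.302 0.094 0 0 0 0;-1 0.302 0.094 0 0 0 0;-1 0.302 0.094 0 0 0 0"
}}

```text
clock: 15.02
eef_pos: [0.4769, -0.2237, 0.1377]
tool_rot: [0.707, 0.707, -0.001, -0.002]
ft_force: [-0.3, -0.2, -0.8]
grip_width: 0.0222
grasp_force: 59.1
```

{"method": "step_arm", "body": {
  "targets": "-1 0 0 -0.05 0 0 0;-1 0 0 -0.1 0 0 0;-1 0 0 -0.15 0 0 0;-1 0 0 -0.18 0 0 0;-1 0 0 -0.19 0 0 0;-1 0 0 -0.19 0 0 0"
}}

```text
clock: 15.52
eef_pos: [0.4757, -0.2241, 0.0428]
tool_rot: [0.708, 0.706, -0.001, -0.002]
ft_force: [-0.9, -0.4, -0.8]
grip_width: 0.0224
grasp_force: 59.0
```

Run:
```python
from h import *
o=bot.get_obs(); print(o["eef_pos"],o["joint_pos"])
crop("scene",260,150,100,75,8,"sc6")
e=o["eef_pos"];b=e[2]-.015
for z in(0,.037):print(px("scene",[e[0],e[1],b+z]))
```

```text
[ 0.47565018 -0.22405676  0.04281722] [-4.40081592e-01  4.52664991e-01 -2.16760615e-01  9.05971297e-01
 -2.45945029e-04  1.13260660e+00]
[301.98645743 200.14405103]
[302.22693006 191.52548063]
```

View pics/sc6.png

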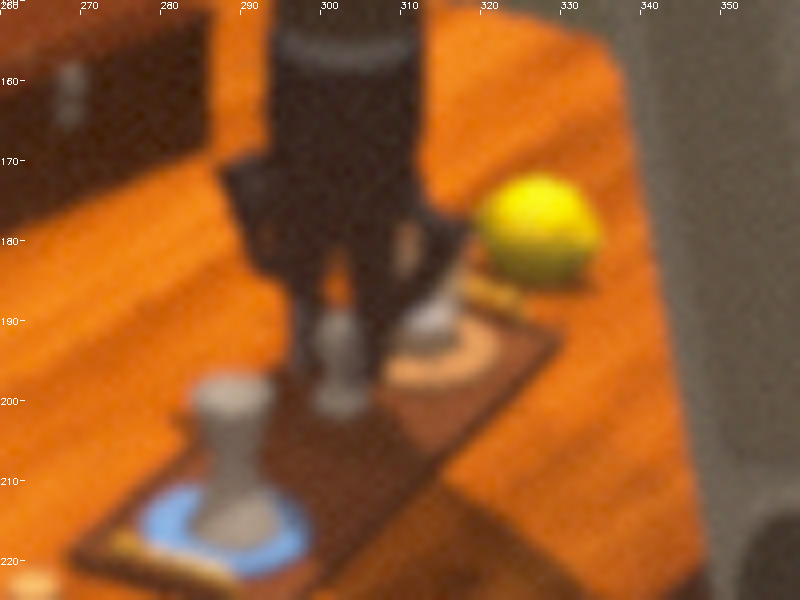

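The stopper hangs upright over the tray's middle, foot at about (302,200). Lower, release and retreat.

{"method": "step_arm", "body": {
  "targets": "-1 0 0 -0.02 0 0 0;-1 0 0 -0.032 0 0 0;-1 0 0 -0.038 0 0 0;-1 0 0 -0.042 0 0 0;-1 0 0 -0.044 0 0 0;-1 0 0 -0.044 0 0 0;-1 0 0 -0.044 0 0 0"
}}

```text
clock: 16.15
eef_pos: [0.4784, -0.2242, 0.0236]
tool_rot: [0.707, 0.707, -0.0, 0.0]
ft_force: [-3.1, 2.2, 8.0]
grip_width: 0.0226
grasp_force: 60.0
```

{"method": "step_arm", "body": {
  "targets": "-0.1 0 0 0 0 0 0;-0.1 0 0 0 0 0 0;-0.1 0 0 0 0 0 0;-0.1 0 0 0 0 0 0"
}}

```text
clock: 16.48
eef_pos: [0.4787, -0.2242, 0.0222]
tool_rot: [0.707, 0.707, 0.0, 0.0]
ft_force: [-0.3, 0.2, 0.9]
grip_width: 0.0384
grasp_force: 0.0
```

{"method": "step_arm", "body": {
  "targets": "-0.1 0 0 0.03 0 0 0;-0.1 0 0 0.08 0 0 0;-0.1 0 0 0.15 0 0 0;-0.1 0 0 0.208 0 0 0;-0.1 0 0 0.208 0 0 0;-0.1 0 0 0.208 0 0 0"
}}

```text
clock: 16.98
eef_pos: [0.4802, -0.2249, 0.1283]
tool_rot: [0.707, 0.707, 0.001, 0.002]
ft_force: [0.4, -0.1, -0.5]
grip_width: 0.0382
grasp_force: 0.0
```

Run:
```python
from h import *
im=cv2.imread("pics/top5.png")[:,:,::-1].copy()
for lo in(15,17,19):
    c=seg(im,385,180,415,215,(lo,90,60),(40,255,255))
    M=cv2.moments(c);u,v=M["m10"]/M["m00"],M["m01"]/M["m00"]
    P=np.array([w("top",a,b,.026)[:2] for a,b in c[:,0]])
    # fill-based PCA in world
    m=np.zeros(im.shape[:2],np.uint8);cv2.drawContours(m,[c],-1,1,-1)
    Q=np.array([w("top",a,b,.026)[:2] for b,a in np.argwhere(m)])
    ev,V=np.linalg.eigh(np.cov((Q-Q.mean(0)).T))
    r=cv2.minAreaRect((P*1e4).astype(np.float32))
    print(lo,Q.mean(0),4*np.sqrt(ev),np.degrees(np.arctan2(V[1,1],V[0,1])),r)
imc=cv2.resize(im[180:216,382:420],None,fx=16,fy=16,interpolation=cv2.INTER_CUBIC); cv2.imwrite("pics/lem.png",imc[:,:,::-1])
```

```text
15 [ 0.49710193 -0.43825456] [0.05775394 0.07101852] -175.5873028520141 ((4967.3505859375, -4379.99609375), (583.4718017578125, 626.6879272460938), 60.85176086425781)
17 [ 0.49721999 -0.43814277] [0.05583963 0.06742004] -174.93063531968943 ((4975.84130859375, -4375.521484375), (577.0685424804688, 587.971923828125), 53.90399932861328)
19 [ 0.49730617 -0.43803505] [0.05374084 0.06464247] -174.78138503600024 ((4970.12890625, -4374.16455078125), (542.3302001953125, 568.3646850585938), 61.14377212524414)
```

View pics/lem.png

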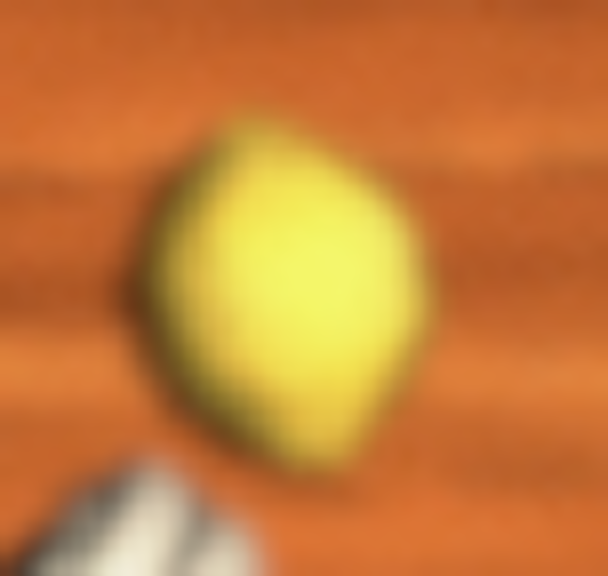

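The lemon's tips (248,105) and (330,470) in the crop give an axis about 11–12° from world x, with the centre at (.498,-.438).

{"method": "step_arm", "body": {
  "targets": "0.68 0.005 -0.05 0 0 0 0.1;0.68 0.01 -0.11 0 0 0 0.25;0.68 0.02 -0.18 0 0 0 0.4;0.68 0.025 -0.25 0 0 0 0.55;0.68 0.03 -0.32 0 0 0 0.7;0.68 0.035 -0.38 0 0 0 0.85;0.68 0.039 -0.42 0 0 0 1;0.68 0.039 -0.427 0 0 0 1;0.68 0.039 -0.427 0 0 0 1"
}}

```text
clock: 17.73
eef_pos: [0.4968, -0.4382, 0.1236]
tool_rot: [0.385, 0.923, 0.001, -0.002]
ft_force: [-0.5, -0.3, -0.2]
grip_width: 0.072
grasp_force: 0.0
```

{"method": "step_arm", "body": {
  "targets": "0.68 0 0 0 0 0 0.15;0.68 0 0 0 0 0 0.3;0.68 0 0 0 0 0 0.45;0.68 0 0 0 0 0 0.6;0.68 0 0 0 0 0 0.75;0.68 0 0 0 0 0 0.9;0.68 0 0 0 0 0 1"
}}

```text
clock: 18.32
eef_pos: [0.4978, -0.4352, 0.1253]
tool_rot: [-0.003, 1.0, 0.001, -0.001]
ft_force: [-1.2, 0.2, 0.3]
grip_width: 0.0719
grasp_force: 0.0
```

{"method": "step_arm", "body": {
  "targets": "0.68 0 0 -0.06 0 0 0.12;0.68 0 0 -0.11 0 0 0.244;0.68 0 0 -0.11 0 0 0.244;0.68 0 0 -0.11 0 0 0.244;0.68 0 0 -0.11 0 0 0.244"
}}

```text
clock: 18.73
eef_pos: [0.4984, -0.4369, 0.0721]
tool_rot: [-0.095, 0.995, 0.0, 0.0]
ft_force: [1.3, 0.4, 0.3]
grip_width: 0.072
grasp_force: 0.0
```

Run:
```python
from h import *
o=bot.get_obs(); print(o["eef_pos"],o["tool_rot"],o["joint_pos"])
crop("scene",270,140,100,75,8,"sc7")
```

```text
[ 0.49841624 -0.43690672  0.0720632 ] [-9.47702349e-02  9.95499169e-01  3.95486866e-05  6.95952009e-05] [-7.19801075e-01  6.60342160e-01  2.37446324e-01  1.14786254e+00
  1.55531950e-04 -9.09626419e-01]
```

View pics/sc7.png

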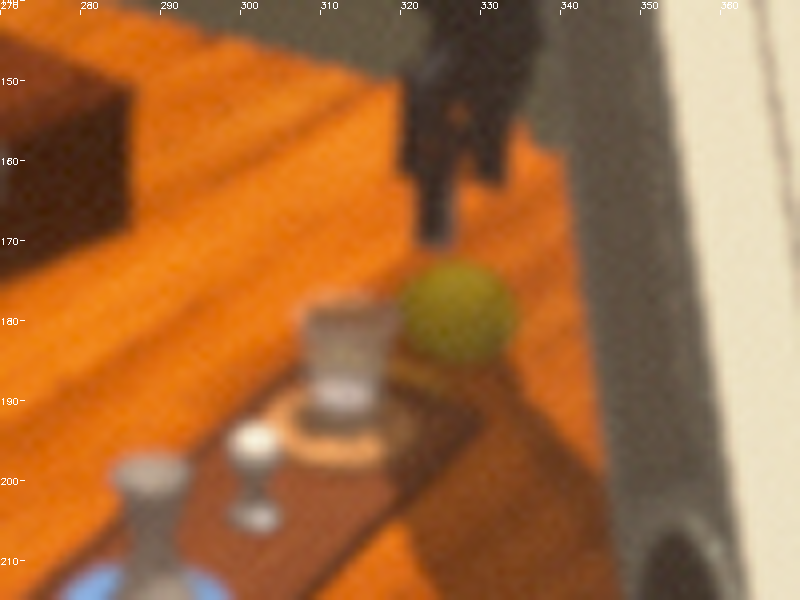

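The stopper stands upright mid-tray and the gripper is straddling the lemon. Descend and grip.

{"method": "step_arm", "body": {
  "targets": "0.68 0 0 -0.04 0 0 0;0.68 0 0 -0.08 0 0 0;0.68 0 0 -0.11 0 0 0;0.68 0 0 -0.124 0 0 0;0.68 0 0 -0.128 0 0 0;0.68 0 0 -0.128 0 0 0"
}}

```text
clock: 19.28
eef_pos: [0.4985, -0.438, 0.0081]
tool_rot: [-0.095, 0.995, -0.0, 0.0]
ft_force: [1.2, -0.1, -0.4]
grip_width: 0.0723
grasp_force: 0.0
```

{"method": "step_arm", "body": {
  "targets": "-1 0 0 0 0 0 0;-1 0 0 0 0 0 0;-1 0 0 0 0 0 0;-1 0 0 0 0 0 0;-1 0 0 0 0 0 0;-1 0 0 0 0 0 0"
}}

```text
clock: 19.78
eef_pos: [0.4995, -0.439, 0.0098]
tool_rot: [-0.096, 0.995, -0.002, 0.002]
ft_force: [0.8, 0.3, 5.6]
grip_width: 0.0486
grasp_force: 62.3
```

{"method": "step_arm", "body": {
  "targets": "-1 0 0 0.03 0 0 0;-1 0 0 0.08 0 0 0;-1 0 0 0.14 0 0 0;-1 0 0 0.2 0 0 0;-1 0 0 0.24 0 0 0;-1 0 0 0.26 0 0 0;-1 0 0 0.26 0 0 0"
}}

```text
clock: 20.37
eef_pos: [0.4993, -0.4388, 0.1406]
tool_rot: [-0.096, 0.995, -0.002, 0.002]
ft_force: [0.6, -0.2, -0.4]
grip_width: 0.0485
grasp_force: 62.4
```

{"method": "step_arm", "body": {
  "targets": "-1 -0.02 0.05 0 0 0 0;-1 -0.04 0.11 0 0 0 0;-1 -0.06 0.18 0 0 0 0;-1 -0.07 0.26 0 0 0 0;-1 -0.08 0.34 0 0 0 0;-1 -0.08 0.42 0 0 0 0;-1 -0.08 0.5 0 0 0 0;-1 -0.08 0.58 0 0 0 0;-1 -0.08 0.65 0 0 0 0;-1 -0.08 0.72 0 0 0 0"
}}

```text
clock: 21.2
eef_pos: [0.4561, -0.0756, 0.1354]
tool_rot: [-0.096, 0.995, 0.0, -0.002]
ft_force: [1.3, 0.5, -0.9]
grip_width: 0.0485
grasp_force: 62.4
```

{"method": "step_arm", "body": {
  "targets": "-1 0.005 0.08 0 0 0 0;-1 0.01 0.16 0 0 0 0;-1 0.015 0.24 0 0 0 0;-1 0.02 0.32 0 0 0 0;-1 0.025 0.4 0 0 0 0;-1 0.03 0.48 0 0 0 0;-1 0.031 0.54 0 0 0 0;-1 0.031 0.58 0 0 0 0;-1 0.031 0.597 0 0 0 0;-1 0.031 0.597 0 0 0 0"
}}

```text
clock: 22.03
eef_pos: [0.4723, 0.2221, 0.1354]
tool_rot: [-0.097, 0.995, -0.0, -0.001]
ft_force: [0.1, -1.0, -1.3]
grip_width: 0.0488
grasp_force: 62.5
```

{"method": "step_arm", "body": {
  "targets": "-1 0 0 -0.04 0 0 0;-1 0 0 -0.08 0 0 0;-1 0 0 -0.08 0 0 0;-1 0 0 -0.08 0 0 0"
}}

```text
clock: 22.37
eef_pos: [0.472, 0.2187, 0.0958]
tool_rot: [-0.095, 0.995, -0.001, -0.002]
ft_force: [0.7, -0.1, -1.6]
grip_width: 0.0487
grasp_force: 62.5
```

Run:
```python
from h import *
o=bot.get_obs(); print(o["eef_pos"],o["grip_width"],o["joint_pos"])
crop("scene",165,190,125,95,6,"sc8")
e=o["eef_pos"]
print(px("scene",e+[0,0,.02]),px("scene",[.4735,.2205,.02]))
```

```text
[0.47196156 0.21873343 0.09579013] 0.04872077319242824 [ 4.34241144e-01  3.82814203e-01 -1.66738666e-01  1.02624830e+00
 -4.34830008e-04  2.44485797e-01]
[219.75285146 234.06618284] [221.16291595 259.7336443 ]
```

View pics/sc8.png

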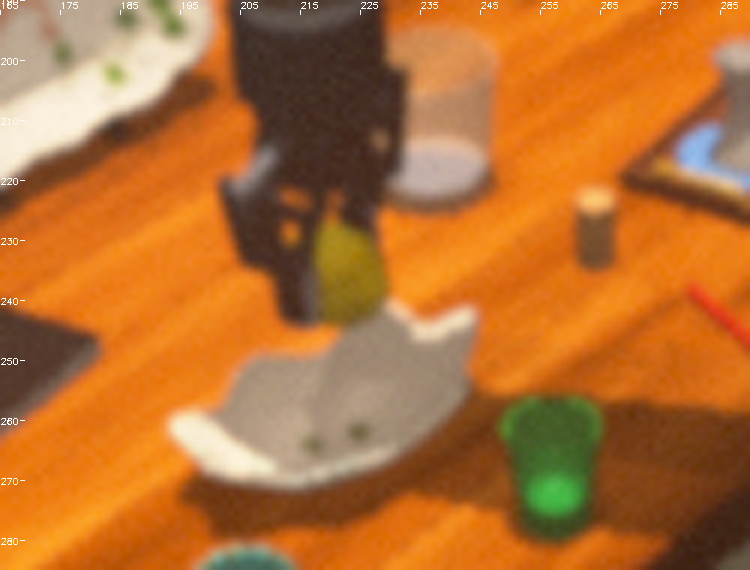

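The scene view shows the lemon held over the dish at about (223,235), with near end at 229.5 and bottom at 244.2. The cork and tumbler are untouched. I'll check the lemon's offset in the grip numerically.

Run:
```python
from h import *
o=bot.get_obs(); e=o["eef_pos"]
a=np.radians(11); R=np.array([[np.cos(a),-np.sin(a),0],[np.sin(a),np.cos(a),0],[0,0,1]])
t,p=np.meshgrid(np.linspace(0,2*np.pi,60),np.linspace(-np.pi/2,np.pi/2,30))
S=np.array([.0355*np.sin(p),.0265*np.cos(p)*np.cos(t),.0255*np.cos(p)*np.sin(t)]).reshape(3,-1)
c=e+[0,0,-.0085+.0255]
for off in(-.008,-.004,0,.004,.008):
    U=np.array([px("scene",c+R@(s+[off,0,0])) for s in S.T]); print(off,U.min(0),U.max(0))
im=bot.camera("scene"); c=seg(im,205,215,240,255,(20,120,50),(35,255,255)); print(cv2.boundingRect(c))
```

```text
-0.008 [210.45238458 226.34641449] [232.80050318 244.07261787]Traceback (most recent call last):
  File "<stdin>", line 8, in <module>
  File "h.py", line 8, in px
    f,cx,cy,P=K(n); c=P[:3,:3].T@(np.array(X)-P[:3,3]); return np.array([cx+f*c[0]/-c[2],cy-f*c[1]/-c[2]])
              ~^^^
  File "h.py", line 4, in K
    i=bot.camera_info(n); return 210/np.tan(np.radians(i["vertical_fov"])/2),i["cx"],i["cy"],i["pose"]
ValueError: time passes only in moves, steps and waits
```

{"method": "step_arm", "body": {
  "targets": "-1 0 0 -0.04 0 0 0;-1 0 0 -0.08 0 0 0;-1 0 0 -0.105 0 0 0;-1 0 0 -0.12 0 0 0;-1 0 0 -0.128 0 0 0;-1 0 0 -0.134 0 0 0;-1 0 0 -0.138 0 0 0;-1 0 0 -0.138 0 0 0"
}}

```text
clock: 23.08
eef_pos: [0.4741, 0.221, 0.0288]
tool_rot: [-0.096, 0.995, 0.0, 0.001]
ft_force: [0.2, -0.4, -0.8]
grip_width: 0.0488
grasp_force: 62.5
```

{"method": "step_arm", "body": {
  "targets": "-1 0 0 -0.002 0 0 0;-1 0 0 -0.004 0 0 0;-1 0 0 -0.004 0 0 0;-1 0 0 -0.004 0 0 0"
}}

```text
clock: 23.42
eef_pos: [0.4736, 0.2209, 0.0265]
tool_rot: [-0.096, 0.995, 0.0, 0.0]
ft_force: [0.0, 0.6, -0.3]
grip_width: 0.0488
grasp_force: 62.5
```

{"method": "step_arm", "body": {
  "targets": "-1 0 0 -0.001 0 0 0;-1 0 0 -0.003 0 0 0;-1 0 0 -0.003 0 0 0;-1 0 0 -0.003 0 0 0"
}}

```text
clock: 23.75
eef_pos: [0.4734, 0.2208, 0.0247]
tool_rot: [-0.096, 0.995, -0.0, -0.0]
ft_force: [-0.5, 0.2, -0.8]
grip_width: 0.0489
grasp_force: 62.5
```

{"method": "step_arm", "body": {
  "targets": "-1 0 0 -0.001 0 0 0;-1 0 0 -0.003 0 0 0;-1 0 0 -0.003 0 0 0;-1 0 0 -0.003 0 0 0"
}}

```text
clock: 24.08
eef_pos: [0.4734, 0.2208, 0.0232]
tool_rot: [-0.096, 0.995, -0.0, -0.0]
ft_force: [1.2, -0.6, -1.6]
grip_width: 0.0487
grasp_force: 62.5
```

{"method": "step_arm", "body": {
  "targets": "-1 0 0 -0.001 0 0 0;-1 0 0 -0.003 0 0 0;-1 0 0 -0.003 0 0 0;-1 0 0 -0.003 0 0 0"
}}

```text
clock: 24.42
eef_pos: [0.4736, 0.2209, 0.0219]
tool_rot: [-0.096, 0.995, 0.0, 0.0]
ft_force: [0.3, 0.3, -0.6]
grip_width: 0.0482
grasp_force: 62.5
```

{"method": "step_arm", "body": {
  "targets": "0.2 0 0 0 0 0 0;0.2 0 0 0 0 0 0;0.4 0 0 0 0 0 0;0.5 0 0 0 0 0 0;0.5 0 0 0 0 0 0;0.5 0 0 0 0 0 0"
}}

```text
clock: 24.92
eef_pos: [0.4736, 0.2209, 0.0219]
tool_rot: [-0.096, 0.995, 0.0, 0.0]
ft_force: [0.9, 0.3, -0.4]
grip_width: 0.064
grasp_force: 0.0
```

{"method": "step_arm", "body": {
  "targets": "0.5 0 0 0.02 0 0 0;0.5 0 0 0.06 0 0 0;0.5 0 0 0.12 0 0 0;0.5 0 0 0.2 0 0 0;0.5 0 0 0.24 0 0 0;0.5 0 0 0.24 0 0 0"
}}

```text
clock: 25.42
eef_pos: [0.4771, 0.2226, 0.1484]
tool_rot: [-0.096, 0.995, 0.002, 0.005]
ft_force: [0.7, 0.1, 0.1]
grip_width: 0.0641
grasp_force: 0.0
```

{"method": "step_arm", "body": {
  "targets": "0.5 -0.06 -0.06 0.02 0 0 0;0.5 -0.12 -0.12 0.04 0 0 0;0.5 -0.18 -0.18 0.08 0 0 0;0.5 -0.24 -0.24 0.12 0 0 0;0.5 -0.3 -0.3 0.16 0 0 0;0.5 -0.34 -0.34 0.2 0 0 0;0.5 -0.34 -0.36 0.2 0 0 0;0.5 -0.34 -0.36 0.2 0 0 0;0.5 -0.34 -0.36 0.2 0 0 0"
}}

```text
clock: 26.17
eef_pos: [0.3035, 0.0405, 0.2424]
tool_rot: [-0.094, 0.996, 0.0, 0.001]
ft_force: [0.7, 0.2, -0.8]
grip_width: 0.064
grasp_force: 0.0
```

```bash
cat > fin.py <<'E'
from h import *
im=bot.camera("top"); cv2.imwrite("pics/fin.png",im[:,:,::-1])
o=bot.get_obs(); print(o["clock"],o["eef_pos"])
i=bot.camera_info("top")
def K2(n): return 210/np.tan(np.radians(i["vertical_fov"])/2),i["cx"],i["cy"],i["pose"]
import h; h.K=K2
c=seg(im,150,180,235,235,(20,115,60),(40,255,255)); M=cv2.moments(c);u,v=M["m10"]/M["m00"],M["m01"]/M["m00"]
print("lemon",cv2.contourArea(c),cv2.boundingRect(c),h.w("top",u,v,.045)[:2])
E
python3 fin.py
```

```text
26.2167 [0.30366456 0.04085568 0.24182195]
lemon 207.5 (184, 200, 16, 20) [0.46983282 0.21863051]
```

{"method": "step_arm", "body": {
  "targets": "0.5 0 0 0 0 0 0;0.5 0 0 0 0 0 0;0.5 0 0 0 0 0 0;0.5 0 0 0 0 0 0;0.5 0 0 0 0 0 0;0.5 0 0 0 0 0 0"
}}

```text
clock: 26.72
eef_pos: [0.3035, 0.0411, 0.2415]
tool_rot: [-0.096, 0.995, -0.0, -0.0]
ft_force: [-0.4, -0.9, -0.2]
grip_width: 0.0639
grasp_force: 0.0
```

```bash
python3 fin.py && python3 -c "
from workcell import bot
print(bot.job_done())"
```

```text
26.7667 [0.30353254 0.04100696 0.24161244]
lemon 206.5 (184, 200, 16, 20) [0.46984034 0.21874248]
the job is handed in; nothing more can be done
None
```

I handed the job in at about 27 s: the shot glass, jigger and stopper stood upright in place when last seen after release, the lemon measured at rest about 4 mm from the dish's middle, and the cork and tumbler were left alone.

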